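Open the toggle clamp and take out the steel block

ROBOT

A 6-joint arm with a two-finger parallel gripper is mounted at the origin on a cart in front of the work surface, level with it; the furniture and walls round the work are solid. World frame = base frame: x ahead of the robot, y to its left, z up, the work surface at z = 0. Lengths are in m, angles in rad, forces in N, time in s.
With the tool pointing down it reaches from about 0.35 to 0.95 m from the base axis. Payload 17.4 kg.
Tool frame: the origin (TCP) lies on the front face of the gripper's body, between the roots of the fingers; the fingertips stand 84 mm ahead of it and the grasp point (between the pads) lies 65 mm ahead of it; z points along the fingers, y is the direction in which the jaws open and shut (so a half turn about z gives the same grasp; the last joint's range is limited). The gripper opens to 93 mm and grips with 3 to 60 N. Pads are 15 mm wide; open, the fingers measure 128 mm over their backs; the gripper's body (75 mm by 188 mm) begins 65 mm behind the grasp point.
Start: joints at [1.081, 0.116, 1.442, -0, 1.584, -0.038], TCP at [0.295, 0.607, 0.303] pointing down, gripper open.
Joint ranges: [-2.83, 2.83], [-0.83, 2.19], [0.07, 2.5], [-1.14, 4.28], [0.01, 3], [-2.97, 2.97]. Speed limits (rad/s): [1.89, 1.89, 2.22, 3.14, 3.14, 3.14].

INTERFACE

Orientations are given as a unit quaternion [x, y, z, w].
In Python, from cell import ctrl gives the robot as it stands.
- The arm moves only by the tool servo_tool, never from a script. Its arguments are lists of equal length, an entry for each row: "gripper": the finger opening in mm, from 0 to 93; "travel": the shift along the tool's x, y, z in mm, a list of three; "roll": the turn about the tool's z in degrees. In form: {"gripper": [gripper, ...], "travel": [[x, y, z], ...], "roll": [roll, ...]}. A call has 1 to 8 rows; each row is the pose to reach, as a shift and turn from the pose commanded when the call began, along the tool's axes at that moment; what a row does not reach only later rows make up. A row lasts 1/10 s, in which the tool goes at most 50 mm and 8.59 degrees, less where a joint would pass 70% of its speed; a pose out of reach is approached as far as the arm can. A call with a gripper value outside its range is refused whole. The fingers move at their own pace and stop on an object; the grip force is fixed at half the most. Time passes only in rows, so rows that repeat a pose let the fingers close. It gives the time, the measured TCP pose, the force and the opening at its end, in the units of the state.
- ctrl.sense(): the state, without advancing time (a new reading comes with each control period).
- ctrl.read_camera(name): name is "scene" or "side" or "wrist"; returns (picture, depth): 384x512x3 uint8, red, green, blue; 384x512 float32, m along the optical axis (not along the pixel's ray), 0 where there is no reading.
- ctrl.get_calibration(name): a dict with "fx", "fy", "cx", "cy" (pixels), "k1" (the pictures are not rectified: a ray, as slopes to the right and down, at radius r is drawn at 1 + k1 r^2 times it, then the intrinsics apply), "xyz" and "attitude" of the camera in the world. Camera axes: x right, y down, z forward; pixel columns grow to the right and rows downward; lengths in m; the calibration is good to about 2 mm. A picture is of the moment at which its call begins: read the wrist's pose just before it. get_calibration takes no time and is no camera call; for the wrist camera it gives the pose at the moment of the call.
- ctrl.hand_in(): hands the job in, once; it reports no verdict.
The state is a dict: "time_s": time; "qpos": joint angles; "joint_vel": joint speeds; "effort": joint torques, N m; "eef_pos": TCP position; "orientation": TCP orientation; "force": force on the tool from outside, world axes, zero at the start; "moment": the same for the moment, N m; "grip_width": finger opening in m.
Only numpy, scipy, OpenCV 4.12 (cv2) and the standard library are available. Lean on these libraries where they do the work, as an engineer would, in place of code of your own. Each camera call takes 0.05 s, during which the arm holds its last target. There are 200 camera calls.

TASK

Swing the red-handled clamp over until its arm stands up past centre and stays open by itself, then lift the freed steel block out of its nest and set it down flat, right side up, in the middle of the dark foam block that lies next to the clamp at the front of the bench (not on the cardboard box beside it). Set it down rather than drop it, and leave the clamp open.

Things in the scene. Friction and masses are not known exactly. Their poses are not given: they have to be found in the camera images.
- fixture: Fixed dark steel base plate 150x72x10 mm. Origin: centre of its underside on the bench, z up. Nest centre at x -40 mm, y 0: side rails 5 mm high along x (41 mm apart over all) and end stops 6 mm high (64 mm over all) on the plate hold the block with 2 mm play. Clamp pivot at x +50, y 0, z 48 mm, axis along y, between cheeks 46 mm long, 30 mm wide over all, 60 mm high.
- clamp (a joint): Clamp hinge, rad. 0 shut: 90 mm arm (14 mm wide) level toward the plate's -x, tip on the block. Grows as the handle swings toward +x and the arm rises. Swings freely, slightly damped, about 2 N at the handle. Below about 0.87 its weight shuts it again, beyond that it falls on to its stop at 1.85 (arm up leaning back, handle low behind the plate). Open means above 1.3.
- handle_end (a point): Free end of the clamp's upright red round handle, on its centre line, 110 mm from the pivot. Grip 17 mm in diameter, covering the outer 70 mm. Shut, the handle leans 5 degrees toward the plate's -x and this point is 158 mm above the bench; fully open it lies about 28 mm above the bench, 160 mm from the plate's centre toward +x.
- steel_block: Ground steel workpiece 50x25x20 mm with two holes in its top, about 0.18 kg, standing on the plate in the nest under the clamp's tip, its top 30 mm above the bench. Origin: centre of its underside, z up. Own y: the 50 mm length, lying along the plate's x. Own x: the 25 mm width, to grip across (free above the rails).
- foam_block: Dark grey firm foam block, fixed to the bench at its front edge, 60x91x45 mm (own x, y, z; long side pointing away from the robot). Origin: centre of its underside, so its top is 45 mm above the bench. A brown cardboard box of much the same size (55x85x35 mm) stands about 0.12 m to its left or right. A second such foam block far back is not meant.
Mind the look-alikes: they are no part of the job. What is shaped like the steel_block but green is not meant.

How it is judged:
On the way, in this order (a step that is already met when the one before it is completed fails the run):
1. the clamp is open past centre while the block is still in its nest (value of joint clamp above 1.3 rad and distance of steel_block from where it was at the start of the episode below 0.008 m), for 0.2 s.
2. the block is lifted clear of the nest, the clamp still open (z of steel_block in the frame of fixture above 0.035 m and value of joint clamp above 1.3 rad), for 0.1 s.
At the end, for the whole second after the job is handed in: The steel block rests flat and right side up on the foam block, its centre within 18 mm of the foam's centre seen from above, released and at rest; the clamp stands open (joint above 1.3 rad) (horizontal distance between steel_block and foam_block below 0.018 m and z of steel_block in the frame of foam_block between 0.042 and 0.05 m and angle between steel_block's own z axis and vertical below 0.15 rad and linear speed of steel_block below 0.02 m/s and value of joint clamp above 1.3 rad); the robot touches nothing.
It fails at once if the block is let go more than 20 mm above the foam (height (world z) of steel_block above 0.068 m and contact force between the fingers and steel_block below 0.02 N).
It also fails if it takes over 58 s, if anything falls off the work surface, if the arm or the gripper's body presses on something with over 40 N, if the wrist force passes 120 N, or if a joint passes its speed limit or range.

## Working session

There is one attempt and no reset: what is moved stays moved. The work goes in short steps, Python scripts to look and compute and a tool call to move; the robot and the scene stay as the last step left them, time stands still between calls to the robot, and variables do not carry over. Pictures are saved under pics/ and viewed, about 8 in all and at most 12, crops included, and the job is handed in when it is done.

Besides the shell and the picture viewer there is one more tool, called after "Call:" in YAML: its name, and indented under it one key for each argument. servo_tool: Moves the arm, as the interface text tells. Its arguments: {"type":"object","properties":{"gripper":{"type":"array","items":{"type":"number"}},"travel":{"type":"array","items":{"type":"array","items":{"type":"number"}}},"roll":{"type":"array","items":{"type":"number"}}},"required":["gripper","travel","roll"]}

```bash
ls; mkdir -p pics; cat > h.py <<'E'
import numpy as np, cv2
from scipy.spatial.transform import Rotation as R
from cell import ctrl
def rays(c,uv):
    uv=np.atleast_2d(uv).astype(float)
    d=(uv-[c['cx'],c['cy']])/[c['fx'],c['fy']]
    s=d.copy()
    for _ in range(20): s=d/(1+c['k1']*(s**2).sum(1,keepdims=True))
    return s
def Rm(c):
    a=np.array(c['attitude'],float)
    return a if a.shape==(3,3) else R.from_quat(a).as_matrix()
def on_plane(c,uv,z):
    s=rays(c,uv); d=np.c_[s,np.ones(len(s))]@Rm(c).T; o=np.array(c['xyz'])
    return o+d*((z-o[2])/d[:,2])[:,None]
def by_depth(c,uv,dep):
    s=rays(c,uv); return np.array(c['xyz'])+(np.c_[s,np.ones(len(s))]*np.atleast_1d(dep)[:,None])@Rm(c).T
def cloud(c,dep):
    v,u=np.mgrid[:dep.shape[0],:dep.shape[1]]
    P=by_depth(c,np.c_[u.ravel(),v.ravel()],dep.ravel()).reshape(*dep.shape,3); P[dep<=0]=np.nan; return P
def grab(n):
    c=ctrl.get_calibration(n); im,d=ctrl.read_camera(n); np.savez(f'{n}.npz',im=im,d=d,**{k:np.array(v) for k,v in c.items()}); return c,im,d
E
python3 - <<'E'
from h import *
for n in ['scene','side','wrist']:
    c,im,d=grab(n); print(n,c)
    cv2.imwrite(f'pics/{n}0.png',im[...,::-1])
s=ctrl.sense(); print(s)
E
```

```text
pics
scene {'fx': 380.4161160581918, 'fy': 380.4161160581918, 'cx': 252.3300947323107, 'cy': 192.30013698117818, 'k1': -0.1212968523031976, 'xyz': array([ 0.07826391, -0.80949202,  0.628667  ]), 'attitude': array([ 0.83175893, -0.29671963,  0.16264258, -0.4400931 ])}
side {'fx': 433.12582973912873, 'fy': 433.12582973912873, 'cx': 258.15959620298213, 'cy': 192.63034126399933, 'k1': -0.11973106383716588, 'xyz': array([ 0.53625438, -0.92052373,  0.65130642]), 'attitude': array([ 0.90392559,  0.00485921,  0.01037279, -0.42753633])}
wrist {'fx': 272.3884134945916, 'fy': 272.3884134945916, 'cx': 248.18732772157188, 'cy': 191.60115442950405, 'k1': -0.007694933819634619, 'xyz': array([0.21915051, 0.64407293, 0.38482722]), 'attitude': array([0.83789977, 0.52454   , 0.0796681 , 0.12819811])}
{'time_s': 0.15, 'qpos': array([ 1.08115238e+00,  1.16362489e-01,  1.44209103e+00,  5.69494177e-06,
        1.58394116e+00, -3.77994776e-02]), 'joint_vel': array([ 0.0001715 , -0.00112539, -0.00265308,  0.00139693, -0.00054406,
       -0.00268036]), 'effort': array([ 5.21518195e-04, -7.21768641e+01, -6.22949624e+01,  7.79985194e-02,
        2.24511180e-02, -4.70488681e-05]), 'eef_pos': array([0.29469856, 0.60719907, 0.30219661]), 'orientation': array([ 2.24005204e-01,  9.74587866e-01, -3.86406006e-04, -1.07282921e-04]), 'force': array([-0.29104371, -0.0688673 ,  0.76769293]), 'moment': array([-0.04486647,  0.02649618, -0.01299761]), 'grip_width': 0.09263558432129743}
```

View pics/scene0.png

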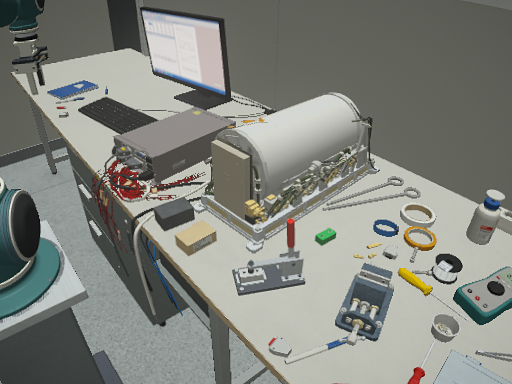

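View pics/side0.png

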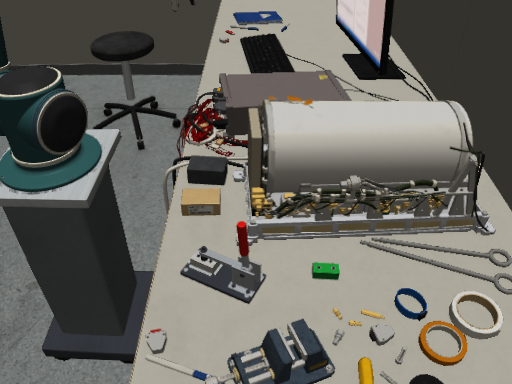

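Scene view: the clamp's red handle is at (291,233) and its fixture at (268,275). The light steel block is in the nest at (250,272). The dark foam is at (174,214), the cardboard box at (196,237), and the green look-alike at (325,236). In the side view the handle is at (242,238), the block at (203,260), the foam at (207,170), the cardboard at (201,202) and the green block at (325,270).

```bash
python3 - <<'E'
from h import *
for n,fo,cb,bl,hd,pl in [('scene',(174,214),(196,237),(250,272),(291,233),(268,278)),('side',(207,170),(201,202),(203,260),(242,238),(222,273))]:
    z=np.load(n+'.npz'); c={k:z[k] for k in z.files}; im=z['im'];d=z['d']; P=cloud(c,d)
    hsv=cv2.cvtColor(im,cv2.COLOR_RGB2HSV)
    v,u=np.mgrid[:384,:512]
    near=lambda p,r:(abs(u-p[0])<r)&(abs(v-p[1])<r)
    # red handle
    m=near(hd,25)&(hsv[...,1]>150)&((hsv[...,0]<8)|(hsv[...,0]>172))
    q=P[m]; zz=q[:,2]; print(n,'red',m.sum(),'z',np.nanmin(zz),np.nanmax(zz))
    for a in (.09,.11,.13,.15): print('  z',a,np.nanmean(q[abs(zz-a)<.008],0).round(4))
    vs=np.where(m.any(1))[0]; print('  top px',vs[0],u[m&(v==vs[0]+1)].mean(),'bottom',vs[-1])
    for nm,p,h,r in [('foam',fo,.045,32),('card',cb,.035,32),('block',bl,.03,26),('plate',pl,.010,50)]:
        m=near(p,r)&(abs(P[...,2]-h)<.004)
        nl,L,st,ce=cv2.connectedComponentsWithStats(m.astype('uint8'))
        i=1+st[1:,4].argmax(); q=P[L==i][:,:2].astype('float32')
        rc=cv2.minAreaRect(q); print(' ',nm,st[i],np.median(P[L==i][:,2]).round(4),'mean',q.mean(0).round(4),'rect',np.round(rc[0],4),np.round(rc[1],4),round(rc[2],1), im[p[1],p[0]])
    if n=='side':
        ims=im[130:330,150:350]; cv2.imwrite('pics/crop1.png',cv2.resize(ims,(800,600) if 0 else (600,600),interpolation=cv2.INTER_CUBIC)[...,::-1])
E
```

```text
scene red 129 z 0.09321901257308374 0.15934538068392767
  z 0.09 [ 0.5206 -0.4061  0.0957]
  z 0.11 [ 0.5209 -0.4065  0.1105]
  z 0.13 [ 0.518  -0.4043  0.13  ]
  z 0.15 [ 0.5177 -0.4027  0.1523]
  top px 219 290.0 bottom 246
  foam [154 197  40  23 494] 0.0451 mean [ 0.427  -0.0729] rect [ 0.4284 -0.0707] [0.0636 0.0895] 85.1 [88 91 87]
  card [174 221  42  26 563] 0.0351 mean [ 0.422  -0.1849] rect [ 0.4231 -0.1823] [0.0863 0.0579] 3.3 [206 191 150]
  block [239 267  25  12 188] 0.0312 mean [ 0.4462 -0.3654] rect [ 0.4493 -0.3638] [0.0267 0.0506] 58.7 [45 46 43]
  plate [232 265  73  30 817] 0.0109 mean [ 0.4733 -0.3929] rect [ 0.4836 -0.381 ] [0.0757 0.1482] 64.0 [ 94 101 105]
side red 291 z 0.09113157411934192 0.15886117317313403
  z 0.09 [ 0.5238 -0.4087  0.0943]
  z 0.11 [ 0.5231 -0.4075  0.11  ]
  z 0.13 [ 0.5217 -0.4067  0.1299]
  z 0.15 [ 0.5197 -0.4035  0.1521]
  top px 221 241.0 bottom 255
  foam [187 155  41  18 560] 0.0444 mean [ 0.4274 -0.0723] rect [ 0.4271 -0.0698] [0.0642 0.09  ] 85.7 [44 45 46]
  card [181 188  39  18 640] 0.0343 mean [ 0.4226 -0.1845] rect [ 0.4215 -0.182 ] [0.0838 0.0604] 4.0 [187 158 108]
  block [190 250  28  19 196] 0.029 mean [ 0.4452 -0.3678] rect [ 0.4465 -0.364 ] [0.025  0.0515] 63.5 [54 52 51]
  plate [ 180  263   86   39 1119] 0.0091 mean [ 0.4807 -0.3994] rect [ 0.4824 -0.3836] [0.0717 0.1521] 65.2 [52 54 60]
```

View pics/crop1.png

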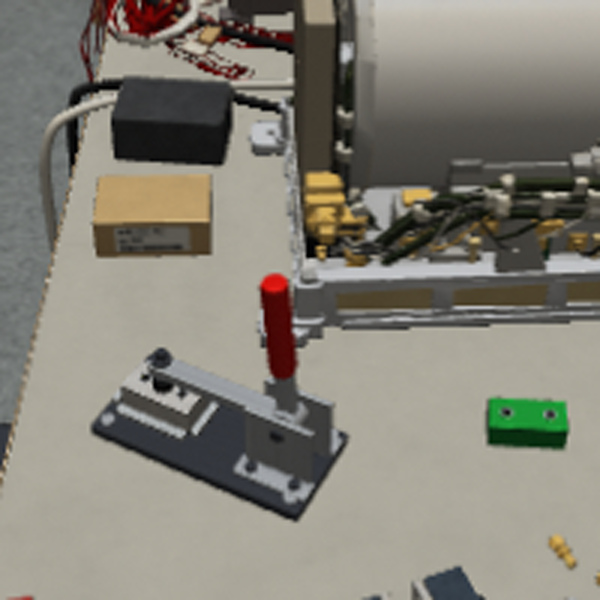

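```bash
python3 - <<'E'
from h import *
xs=np.arange(.2,.8,.05); ys=np.arange(-.5,.75,.05)
H=np.full((len(ys),len(xs)),np.nan)
for n in ['scene','side']:
    z=np.load(n+'.npz'); c={k:z[k] for k in z.files}; P=cloud(c,z['d']).reshape(-1,3); P=P[np.isfinite(P).all(1)]
    i=np.floor((P[:,1]+.5)/.05).astype(int); j=np.floor((P[:,0]-.2)/.05).astype(int)
    k=(i>=0)&(i<len(ys))&(j>=0)&(j<len(xs))
    for a,b,h in zip(i[k],j[k],P[k,2]): H[a,b]=np.nanmax([H[a,b],h])
print('y\\x   ',(xs*1000).astype(int))
for y,r in zip(ys,H): print(int(round(y*1000)),' '.join('%5s'%('-' if np.isnan(v) else int(v*1000)) for v in r))
t=ctrl.sense(); M=R.from_quat(t['orientation']).as_matrix(); print(M.round(3))
f=np.array([.483,-.382]);ex=np.array([np.cos(np.radians(-26)),np.sin(np.radians(-26))])
for nm,p in [('pre',[*(f+.008*ex),.30]),('nest',[*(f-.04*ex),.102])]: print(nm,np.round(p,3),((np.array(p)-t['eef_pos'])@M*1000).round(1))
E
```

```text
y\x    [200 250 300 350 399 449 499 549 599 649 700 749 799]
-500     -     -     2     3     3     4     4     3     3     8    14    16    20
-450     -     -     1     4    12    15   159    61     4     4     4     4    20
-400     -     -     3     4    62    63   159    59     4    22    21     4     4
-350     -     -     1     3    33    13    13     2     2     3     2    12    13
-300     -     -     1     3     4     2    96   220   209   206   198   184   171
-250     -     -     1    38    37    36   221   254   250   248   247   245   243
-200     -     -     1    37    38    37   223   258   262   262   256   256   255
-150     -     -     2     4    45    45   225   255   258   253   254   255   253
-100     -     -    10    47    48    48   151   221  -741  -751     -     -     -
-50     -  -743    18    47    47    47    17     2     1  -750     -     -     -
0  -742  -742    11    24    21    14    17    25     1     -     -     -     -
50  -738  -742    16    25    32    14    13    10     7     1     -     -     -
100  -739  -740    17    28    46   105   103   1
[... 490 characters left out ...]
   -     -     -     -     -     1
450   471   526   523     4     3     2    22    29    34    33     -     -     1
500   347   348   519   511     4     5    25    29    34    31     -     -     3
550   392   460   499   510     4     5    26    33    39    37     3     1     6
600  -743   443   400   489     5     5    28    35    38    33     3     6     4
650  -742  -737   347   348     3     4    27    34    40    33     8     4     4
700  -739  -738     3     6     4    14    28    35    36    30     4     5     4
[[-0.9    0.437 -0.   ]
 [ 0.437  0.9   -0.001]
 [ 0.    -0.001 -1.   ]]
pre [ 0.49  -0.386  0.3  ] [-609.3 -807.7    2.8]
nest [ 0.447 -0.364  0.102] [-561.3 -807.5  200.8]
```

```bash
python3 - <<'E'
from h import *
Q=[]
for n in ['scene','side']:
    z=np.load(n+'.npz'); c={k:z[k] for k in z.files}; P=cloud(c,z['d']).reshape(-1,3); Q.append(P[np.isfinite(P).all(1)])
Q=np.vstack(Q); a=np.radians(-26); ex=np.array([np.cos(a),np.sin(a)]); ey=np.array([-ex[1],ex[0]])
f=np.array([.483,-.382]); 
def chk(nm,c,zmin):
    for m in (0,.01,.02,.03):
        l=(Q[:,:2]-c); k=(abs(l@ex)<.0375+m)&(abs(l@ey)<.094+m)&(Q[:,2]<.45)
        q=Q[k&(Q[:,2]>zmin-.03)]
        print(nm,m,len(q), q[:,2].max().round(3) if len(q) else '', np.c_[(q[:,:2]-c)@ex,(q[:,:2]-c)@ey].min(0).round(3) if len(q) else '')
chk('push',f+.008*ex,.2); chk('nest',f-.04*ex,.102); chk('foam',np.array([.428,-.070]),.137)
E
```

```text
push 0 0  
push 0.01 0  
push 0.02 0  
push 0.03 0  
nest 0 0  
nest 0.01 0  
nest 0.02 0  
nest 0.03 46 0.09 [0.048 0.117]
foam 0 0  
foam 0.01 0  
foam 0.02 0  
foam 0.03 0
```

Call:
servo_tool:
  gripper: [0,0,0,0,0,0,0,0]
  travel:
    - [-15,-20,0]
    - [-40,-53,0]
    - [-67,-90,0]
    - [-95,-127,0]
    - [-123,-164,0]
    - [-150,-200,0]
    - [-177,-236,0]
    - [-204,-272,0]
  roll: [0,0,0,0,0,0,0,0]

```text
time_s: 0.95
eef_pos: [0.3593, 0.2718, 0.3026]
orientation: [0.224, 0.975, 0.0, 0.0]
force: [0.7, -0.5, 0.2]
grip_width: 0.0336
```

Call:
servo_tool:
  gripper: [0,0,0,0,0,0,0,0]
  travel:
    - [-27,-36,0]
    - [-54,-72,0]
    - [-81,-108,0]
    - [-108,-144,0]
    - [-135,-180,0]
    - [-162,-216,0]
    - [-189,-252,0]
    - [-216,-288,0]
  roll: [0,0,0,0,0,0,0,0]

```text
time_s: 1.75
eef_pos: [0.4278, -0.0819, 0.3029]
orientation: [0.224, 0.975, 0.0, 0.0]
force: [0.6, 1.1, 0.3]
grip_width: 0.0003
```

Call:
servo_tool:
  gripper: [0,0,0,0,0,0,0,0]
  travel:
    - [-27,-36,0]
    - [-54,-72,0]
    - [-80,-107,0]
    - [-105,-140,0]
    - [-130,-173,0]
    - [-150,-200,0]
    - [-157,-209,0]
    - [-157,-209,0]
  roll: [0,0,0,0,0,0,0,0]

```text
time_s: 2.55
eef_pos: [0.478, -0.3374, 0.302]
orientation: [0.225, 0.974, 0.0, -0.001]
force: [0.1, 0.5, 0.4]
grip_width: 0.0003
```

```bash
python3 - <<'E'
from h import *
t=ctrl.sense(); p=t['eef_pos']; M=R.from_quat(t['orientation']).as_matrix(); print(t['time_s'],p,t['grip_width'],M.round(3).tolist())
a=np.radians(-26); ex=np.array([np.cos(a),np.sin(a)]); f=np.array([.483,-.382]); piv=f+.05*ex
h=np.array([.519,-.4025])  # handle top measured
for nm,q in [('handle meas',h),('handle model',piv-.0096*ex),('pivot',piv)]: print(nm,q.round(4),((np.r_[q,p[2]]-p)@M*1000).round(1))
c,im,d=grab('wrist'); cv2.imwrite('pics/wrist1.png',im[...,::-1])
P=cloud(c,d); hsv=cv2.cvtColor(im,cv2.COLOR_RGB2HSV)
m=(hsv[...,1]>150)&((hsv[...,0]<8)|(hsv[...,0]>172)); q=P[m]; k=q[:,2]>.155; print('top cap wrist',k.sum(),q[k].mean(0), ((q[k].mean(0)-p)@M*1000).round(1))
E
```

```text
2.55 [ 0.47799252 -0.33735825  0.30202892] 0.0003373538201298273 [[-0.899, 0.438, -0.001], [0.438, 0.899, 0.001], [0.001, 0.0, -1.0]]
handle meas [ 0.519  -0.4025] [-65.4 -40.6  -0.1]
handle model [ 0.5193 -0.3997] [-64.5 -38.   -0.1]
pivot [ 0.5279 -0.4039] [-74.1 -38.   -0.1]
top cap wrist 19 [ 0.47518725 -0.36203368  0.23622986] [ -8.4 -23.4  65.8]
```

View pics/wrist1.png

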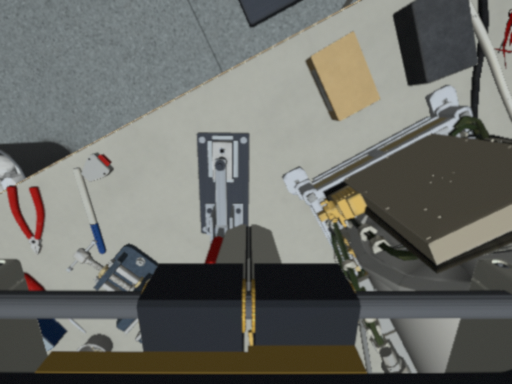

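Wrist view: the plate runs down the image at column ~223, aligned with the tool's x. The handle is at (215,250), and the box and foam at top right match the earlier fixes. Next I place the closed fingers on the nest side of the handle.

Call:
servo_tool:
  gripper: [0,0,0,0,0,0,0,0]
  travel:
    - [-18,-20,0]
    - [-35,-39,0]
    - [-35,-39,20]
    - [-35,-39,45]
    - [-35,-39,70]
    - [-35,-39,90]
    - [-35,-39,98]
    - [-35,-39,98]
  roll: [0,0,0,0,0,0,0,0]

```text
time_s: 3.4
eef_pos: [0.4925, -0.3856, 0.2043]
orientation: [0.224, 0.975, 0.0, -0.0]
force: [0.0, -0.1, 0.2]
grip_width: 0.0002
```

```bash
python3 - <<'E'
from h import *
t=ctrl.sense(); p=t['eef_pos']; M=R.from_quat(t['orientation']).as_matrix(); print(t['time_s'],p,t['force'])
for q in ([.519,-.4025],[.5279,-.4039]): print(((np.r_[q,p[2]]-p)@M*1000).round(1))
c,im,d=grab('scene'); e=grab('side')[1]
cv2.imwrite('pics/pre.png',np.hstack([cv2.resize(im[190:310,210:330],(400,400),interpolation=2),cv2.resize(e[180:310,170:300],(400,400),interpolation=2)])[...,::-1])
E
```

```text
3.4 [ 0.49251713 -0.38564297  0.20430649] [ 0.00359398 -0.13842687  0.19321915]
[-31.2  -3.6  -0. ]
[-39.8  -1.   -0. ]
```

View pics/pre.png

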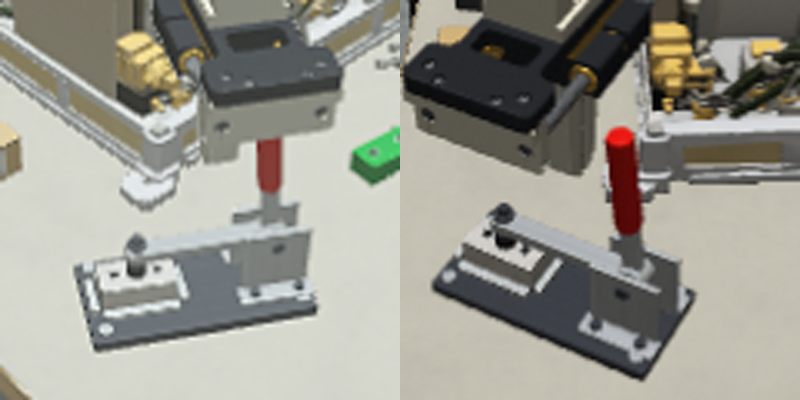

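The fingers stand on the nest side of the handle, clear of it, and the handle is visible in both crops. Push now.

Call:
servo_tool:
  gripper: [0,0,0,0,0,0,0,0]
  travel:
    - [-10,-2,0]
    - [-18,-2,0]
    - [-26,-2,0]
    - [-34,-2,0]
    - [-42,-2,0]
    - [-50,-2,0]
    - [-58,-2,2]
    - [-66,-2,5]
  roll: [0,0,0,0,0,0,0,0]

```text
time_s: 4.3
eef_pos: [0.5517, -0.4177, 0.1994]
orientation: [0.224, 0.975, 0.0, -0.0]
force: [-1.9, -0.2, -0.3]
grip_width: 0.0006
```

Call:
servo_tool:
  gripper: [0,0,0,0,0,0,0,0]
  travel:
    - [-9,0,4]
    - [-18,0,8]
    - [-27,0,13]
    - [-36,0,18]
    - [-44,0,22]
    - [-51,0,22]
    - [-54,0,22]
    - [-54,0,22]
  roll: [0,0,0,0,0,0,0,0]

```text
time_s: 5.1
eef_pos: [0.6, -0.4412, 0.1779]
orientation: [0.224, 0.975, -0.0, 0.0]
force: [-0.3, -0.7, -0.1]
grip_width: 0.0008
```

```bash
python3 - <<'E'
from h import *
t=ctrl.sense(); print(t['time_s'],t['eef_pos'],t['force'])
c,im,d=grab('scene'); e=grab('side')[1]
cv2.imwrite('pics/post.png',np.hstack([cv2.resize(im[190:310,220:340],(400,400),interpolation=2),cv2.resize(e[180:310,180:310],(400,400),interpolation=2)])[...,::-1])
E
```

```text
5.1 [ 0.59997819 -0.44117393  0.17788087] [-0.25600181 -0.72734913 -0.07656444]
```

View pics/post.png

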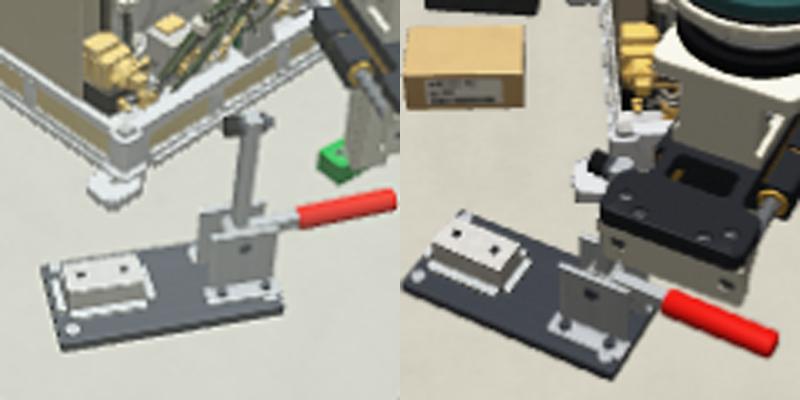

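The clamp arm is upright and the handle low behind the plate, with the block still in its nest. I'll lift clear and re-measure the uncovered block.

Call:
servo_tool:
  gripper: [0,0,0,60,60,60,60,60]
  travel:
    - [0,0,-30]
    - [0,0,-70]
    - [0,0,-112]
    - [30,0,-112]
    - [70,0,-112]
    - [110,0,-112]
    - [145,0,-112]
    - [145,0,-112]
  roll: [0,0,0,0,0,0,0,0]

```text
time_s: 6.0
eef_pos: [0.4664, -0.3764, 0.2909]
orientation: [0.224, 0.975, -0.0, 0.001]
force: [0.2, 0.2, 0.2]
grip_width: 0.0353
```

```bash
python3 - <<'E'
from h import *
t=ctrl.sense(); p=t['eef_pos']; M=R.from_quat(t['orientation']).as_matrix(); print(t['time_s'],p,t['grip_width'])
for n,bl in [('scene',(250,274)),('side',(204,260)),('wrist',None)]:
    if n=='wrist': c,im,d=grab(n); cv2.imwrite('pics/wrist2.png',im[...,::-1])
    else: z=np.load(n+'.npz'); c={k:z[k] for k in z.files}; im,d=z['im'],z['d']
    P=cloud(c,d); l=np.linalg.norm(P[...,:2]-[.447,-.3645],axis=-1)
    m=(l<.04)&(abs(P[...,2]-.030)<.0045)
    nl,L,st,ce=cv2.connectedComponentsWithStats(m.astype('uint8')); i=1+st[1:,4].argmax()
    q=P[L==i]; z0=np.median(q[:,2])
    v,u=np.where(L==i); g=on_plane(c,np.c_[u,v],.030)[:,:2].astype('float32')
    rc=cv2.minAreaRect(g); print(n,st[i],z0.round(4),'mean',g.mean(0).round(4),'rect',np.round(rc[0],4),np.round(rc[1],4),round(rc[2],1),'tool',((np.r_[rc[0],.102]-p)@M*1000).round(1))
E
```

```text
6.0 [ 0.46643607 -0.37639004  0.29092752] 0.035317853421691414
scene [239 266  25  13 241] 0.0311 mean [ 0.4488 -0.3639] rect [ 0.4488 -0.3637] [0.0303 0.051 ] 62.9 tool [ 21.7   3.8 188.9]
side [190 250  29  19 284] 0.0288 mean [ 0.4479 -0.3659] rect [ 0.4476 -0.3658] [0.0275 0.0516] 62.3 tool [ 21.8   1.4 188.9]
wrist [243 137  21  40 774] 0.0307 mean [ 0.4481 -0.361 ] rect [ 0.4486 -0.3613] [0.0249 0.0501] 62.9 tool [ 22.9   5.9 188.9]
```

View pics/wrist2.png

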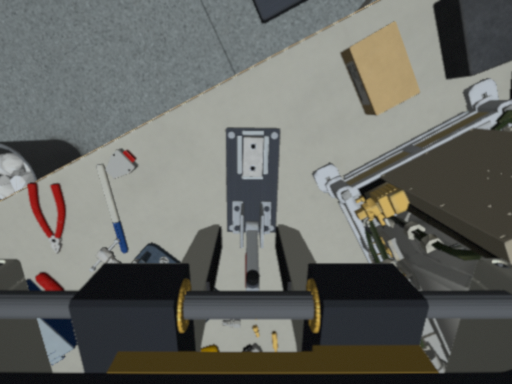

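Wrist view: the block with its two holes is in the nest at (253,157). The arm stands open at (252,265), straight behind. The three measurements agree within 3 mm, so I descend onto the block.

Call:
servo_tool:
  gripper: [60,60,60,60,60,60,60,60]
  travel:
    - [22,3.5,20]
    - [22,3.5,55]
    - [22,3.5,90]
    - [22,3.5,125]
    - [22,3.5,155]
    - [22,3.5,175]
    - [22,3.5,187]
    - [22,3.5,187]
  roll: [1,1,1,1,1,1,1,1]

```text
time_s: 6.85
eef_pos: [0.4509, -0.3648, 0.1014]
orientation: [0.232, 0.973, 0.001, -0.001]
force: [-0.1, 0.1, -0.3]
grip_width: 0.0598
```

```bash
python3 - <<'E'
from h import *
t=ctrl.sense(); p=t['eef_pos']; M=R.from_quat(t['orientation']).as_matrix(); print(t['time_s'],p,t['grip_width'],t['force'],((np.r_[.4483,-.3636,p[2]]-p)@M*1000).round(1))
im=grab('scene')[1]; e=grab('side')[1]
cv2.imwrite('pics/grasp.png',np.hstack([cv2.resize(im[200:320,200:320],(400,400),interpolation=2),cv2.resize(e[180:310,160:290],(400,400),interpolation=2)])[...,::-1])
E
```

```text
6.85 [ 0.45091107 -0.36480816  0.10135604] 0.05980461621160434 [-0.08254378  0.1262773  -0.32378149] [ 2.9 -0.1  0. ]
```

View pics/grasp.png

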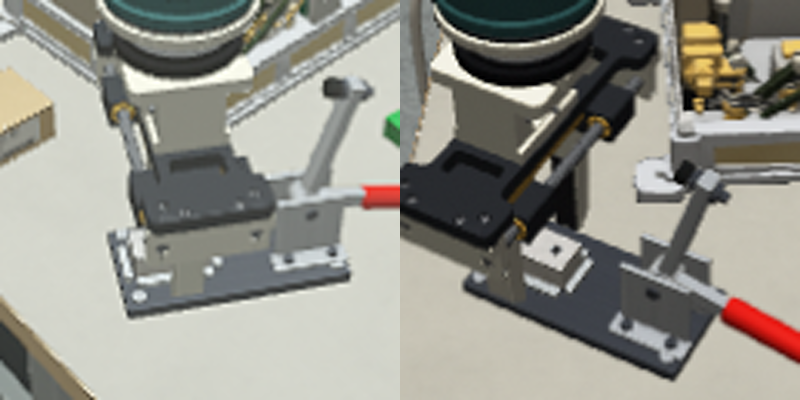

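The fingers straddle the block and the clamp has settled fully open. Fingertips are 17 mm above the bench, over the 15 mm rails. I raise 1 mm and close.

Call:
servo_tool:
  gripper: [60,35,15,15,15,15,15,15]
  travel:
    - [3,0,-1]
    - [3,0,-1]
    - [3,0,-1]
    - [3,0,-1]
    - [3,0,-1]
    - [3,0,-1]
    - [3,0,-1]
    - [3,0,-1]
  roll: [0,0,0,0,0,0,0,0]

```text
time_s: 7.75
eef_pos: [0.4483, -0.3636, 0.1038]
orientation: [0.232, 0.973, 0.0, 0.0]
force: [0.0, 0.7, 2.5]
grip_width: 0.0248
```

Call:
servo_tool:
  gripper: [15,15,15,15,15,15,15,15]
  travel:
    - [0,0,-8]
    - [0,0,-25]
    - [0,0,-50]
    - [0,0,-80]
    - [0,0,-115]
    - [0,0,-150]
    - [0,0,-180]
    - [0,0,-196]
  roll: [0,0,0,0,0,0,0,0]

```text
time_s: 8.55
eef_pos: [0.4483, -0.3637, 0.304]
orientation: [0.233, 0.973, -0.001, 0.002]
force: [0.0, 0.7, -1.8]
grip_width: 0.0244
```

Call:
servo_tool:
  gripper: [15,15,15,15,15,15,15,15]
  travel:
    - [12,15,0]
    - [32,50,0]
    - [54,88,0]
    - [76,126,0]
    - [98,164,0]
    - [119,200,0]
    - [138,233,0]
    - [148,250,0]
  roll: [0,0,0,0,0,0,0,0]

```text
time_s: 9.35
eef_pos: [0.4287, -0.0714, 0.3001]
orientation: [0.232, 0.973, 0.0, 0.0]
force: [0.8, -0.3, -1.5]
grip_width: 0.0247
```

```bash
python3 - <<'E'
from h import *
im=grab('scene')[1]; e=grab('side')[1]
t=ctrl.sense(); p=t['eef_pos']; M=R.from_quat(t['orientation']).as_matrix(); print(t['time_s'],p,t['grip_width'],t['force'])
print(((np.r_[.428,-.070,.1385]-p)@M*1000).round(1))
c,w,d=grab('wrist'); P=cloud(c,d)
m=(abs(P[...,2]-.045)<.004)&(np.linalg.norm(P[...,:2]-[.428,-.07],axis=-1)<.08)
nl,L,st,ce=cv2.connectedComponentsWithStats(m.astype('uint8')); i=1+st[1:,4].argmax(); q=P[L==i][:,:2].astype('float32'); print('foam from wrist',st[i],cv2.minAreaRect(q))
cv2.imwrite('pics/carry.png',np.hstack([cv2.resize(im[130:270,120:260],(400,400),interpolation=2),cv2.resize(w,(400,300)) if 0 else cv2.resize(e[80:220,140:280],(400,400),interpolation=2)])[...,::-1])
E
```

```text
9.45 [ 0.4289163  -0.07168881  0.30008163] 0.024892523097785817 [-0.40680825  0.32994515 -1.59548353]
[  1.6   1.  161.6]
foam from wrist [ 216  132   68   71 2921] ((0.4283660054206848, -0.06803325563669205), (0.05992136523127556, 0.090874083340168), 86.0211410522461)
```

View pics/carry.png

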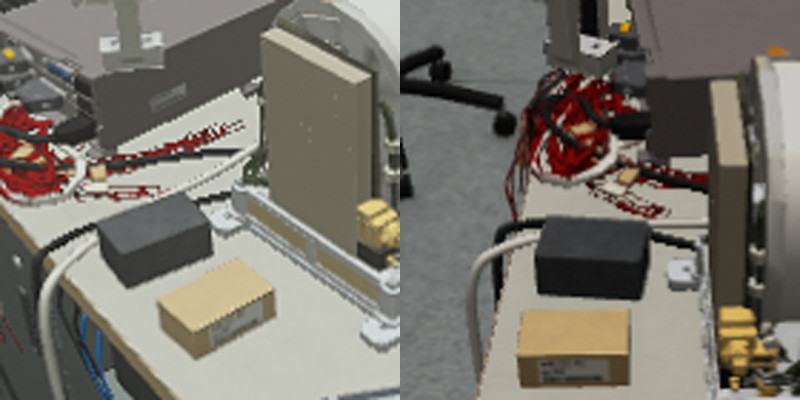

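The block hangs level between the pads, above the dark foam and clear of the cardboard. The wrist camera puts the foam centre at (0.428,-0.068), in agreement with the other views. I descend now.

Call:
servo_tool:
  gripper: [15,15,15,15,15,15,15,15]
  travel:
    - [2,2,15]
    - [2,2,45]
    - [2,2,80]
    - [2,2,115]
    - [2,2,140]
    - [2,2,152]
    - [2,2,156]
    - [2,2,158]
  roll: [0,0,0,0,0,0,0,0]

```text
time_s: 10.3
eef_pos: [0.4286, -0.0714, 0.142]
orientation: [0.233, 0.973, -0.0, 0.0]
force: [-0.1, 0.1, -2.3]
grip_width: 0.0246
```

Call:
servo_tool:
  gripper: [15,15,15,15]
  travel:
    - [0,0,1]
    - [0,0,2]
    - [0,0,3]
    - [0,0,3]
  roll: [0,0,0,0]

```text
time_s: 10.7
eef_pos: [0.4286, -0.071, 0.1391]
orientation: [0.232, 0.973, -0.0, 0.0]
force: [-0.1, 0.5, -1.0]
grip_width: 0.0251
```

```bash
python3 - <<'E'
from h import *
im=grab('scene')[1]; e=grab('side')[1]
t=ctrl.sense(); print(t['time_s'],t['eef_pos'],t['grip_width'],t['force'])
cv2.imwrite('pics/place.png',np.hstack([cv2.resize(im[150:250,120:220],(400,400),interpolation=2),cv2.resize(e[100:220,150:270],(400,400),interpolation=2)])[...,::-1])
E
```

```text
10.8 [ 0.4285535  -0.07103378  0.13906019] 0.024337362609061663 [-0.09860561 -1.06286383 -0.26018691]
```

View pics/place.png

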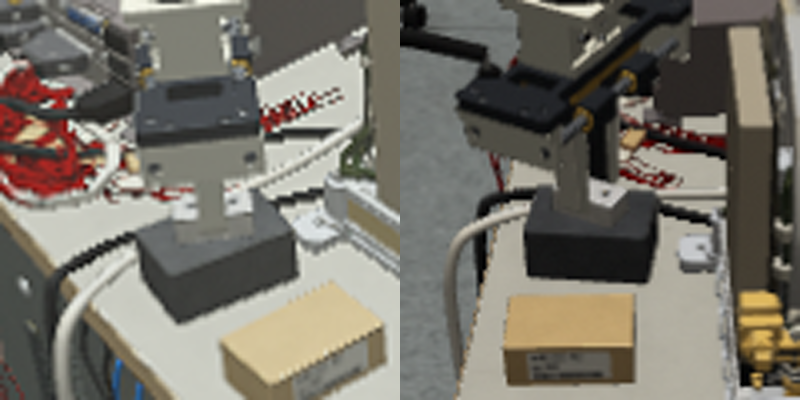

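Both crops show the block on the foam, and the weight reading has dropped to about zero, so it is in contact. I lower a last 0.5 mm, open and withdraw.

Call:
servo_tool:
  gripper: [15,26,30,36,45,60,60,60]
  travel:
    - [0,0,0.5]
    - [0,0,0.5]
    - [0,0,0.5]
    - [0,0,0.5]
    - [0,0,0.5]
    - [0,0,0.5]
    - [0,0,0.5]
    - [0,0,0.5]
  roll: [0,0,0,0,0,0,0,0]

```text
time_s: 11.6
eef_pos: [0.4284, -0.071, 0.1382]
orientation: [0.232, 0.973, -0.0, -0.0]
force: [-0.3, -0.0, 0.0]
grip_width: 0.0591
```

Call:
servo_tool:
  gripper: [60,60,60,60,60,60,60,60]
  travel:
    - [0,0,-10]
    - [0,0,-30]
    - [0,0,-60]
    - [0,0,-95]
    - [0,0,-130]
    - [0,0,-160]
    - [0,0,-180]
    - [0,0,-180]
  roll: [0,0,0,0,0,0,0,0]

```text
time_s: 12.4
eef_pos: [0.4287, -0.0711, 0.3218]
orientation: [0.232, 0.973, 0.0, 0.002]
force: [-0.2, 0.5, -0.2]
grip_width: 0.06
```

```bash
python3 - <<'E'
from h import *
t=ctrl.sense(); print(t['time_s'],t['eef_pos'],t['grip_width'],t['force'])
ims={}
for n in ['scene','side','wrist']:
    c,im,d=grab(n); ims[n]=im; P=cloud(c,d)
    l=np.linalg.norm(P[...,:2]-[.428,-.07],axis=-1)
    for nm,h,z0,r in [('block',.065,.0045,.06),('foam',.045,.004,.08)]:
        m=(l<r)&(abs(P[...,2]-h)<z0); nl,L,st,ce=cv2.connectedComponentsWithStats(m.astype('uint8'))
        if nl<2: print(n,nm,'none'); continue
        i=1+st[1:,4].argmax(); q=P[L==i]; rc=cv2.minAreaRect(q[:,:2].astype('float32'))
        A=np.c_[q[:,:2],np.ones(len(q))]; co=np.linalg.lstsq(A,q[:,2],rcond=None)[0]
        print(n,nm,st[i,4],np.round(rc[0],4),np.round(rc[1],4),'z',np.median(q[:,2]).round(4),'tilt',np.hypot(*co[:2]).round(3))
s=ims['scene']
cv2.imwrite('pics/final.png',np.hstack([cv2.resize(s[150:310,130:330],(500,400),interpolation=2),cv2.resize(ims['wrist'][60:260,150:350],(300,400) if 0 else (300,300)).repeat(1,0) if 0 else cv2.resize(ims['wrist'][60:260,180:330],(300,400))])[...,::-1])
E
```

```text
12.4 [ 0.42870601 -0.07107578  0.32184586] 0.060006964352177054 [-0.206944    0.50445728 -0.20715697]
scene block 137 [ 0.4278 -0.0736] [0.0295 0.0488] z 0.0653 tilt 0.055
scene foam 314 [ 0.4287 -0.0698] [0.0629 0.0904] z 0.0452 tilt 0.022
side block 161 [ 0.4269 -0.072 ] [0.027  0.0526] z 0.0644 tilt 0.043
side foam 369 [ 0.4269 -0.071 ] [0.0621 0.0907] z 0.0445 tilt 0.011
wrist block 777 [ 0.4282 -0.0704] [0.0246 0.05  ] z 0.0659 tilt 0.001
wrist foam 2090 [ 0.4282 -0.0679] [0.0599 0.0903] z 0.0457 tilt 0.002
```

View pics/final.png

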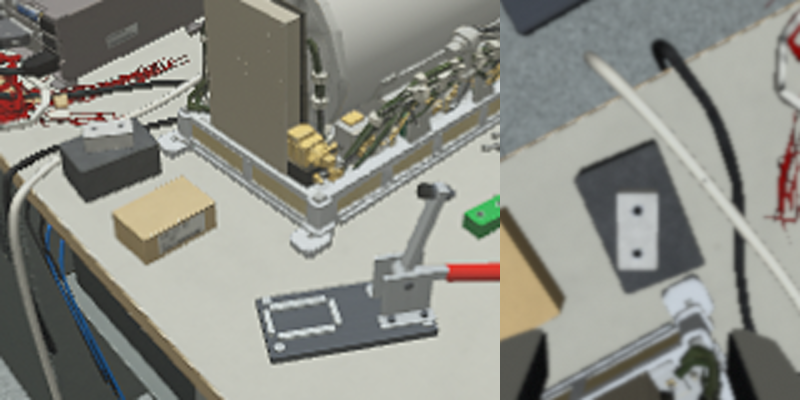

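The block sits flat in the middle of the foam with its holes up. The nest is empty, the clamp is open and the gripper is clear.

```bash
python3 -c "
from cell import ctrl
print(ctrl.hand_in())"
```

```text
the job is handed in; nothing more can be done
None
```

The steel block is on the dark foam and the clamp stands open. I handed the job in at about 12.5 s of the 58 s allowed; the hand-in gives no verdict.

- **What I did:** I pushed the clamp handle past centre with the closed fingers until it fell open on its own. Then I gripped the block across its width, which read 24.8 mm against 25, lifted it and carried it over the cardboard box. I lowered it onto the foam until the weight came off the gripper, opened the fingers and raised the arm clear.
- **Position and flatness:** The block's centre is 1–4 mm from the foam's centre in all three cameras, with 18 mm allowed. Its top is at 64–66 mm, where 65 mm is expected. The wrist camera shows it flat to 0.001 rad with the holes up.
- **Clamp and arm:** The last picture shows the clamp open and the nest empty. The fingers are about 170 mm above the block, and the measured force is close to zero.
- **Disagreement:** The scene and side cameras gave 0.04–0.06 rad of tilt from a few noisy depth pixels at a shallow angle. That is still under the 0.15 limit, and I relied on the wrist camera for this. No check failed.

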